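# Sort the laboratory bench into its trays

## Robot

A 6-joint arm with a two-finger parallel gripper is mounted at the origin on the work surface. World frame = base frame: x ahead of the robot, y to its left, z up, the work surface at z = 0. Lengths are in m, angles in rad, forces in N, time in s.
With the tool pointing down it reaches from about 0.325 to 0.75 m from the base axis. Payload 7.6 kg.
Tool frame: the origin (TCP) lies on the centre line of the jaws, within the pads' length; the fingertips stand 14 mm ahead of it and the grasp point (between the pads) lies 5 mm behind it; z points along the fingers, y is the line along which they close (so a half turn about z gives the same grasp; the last joint's range is limited). The gripper opens to 85 mm and grips with 20 to 120 N. Pads are 22 mm wide; open, the fingers measure 114 mm over their backs; the gripper's body (76 mm by 85 mm) begins 54 mm behind the grasp point. The pads swing forward as they close: fully open they stand 13 mm farther back than shut.
Start: joints at [1.03, 0.052, 1.401, -0, 1.689, -0.07], TCP at [0.238, 0.468, 0.216] pointing down, gripper open.
Joint ranges: [-2.9, 2.9], [-0.91, 2.17], [0.12, 2.37], [-1.06, 4.2], [0.26, 2.73], [-2.93, 2.93]. Speed limits (rad/s): [2.57, 2.57, 3.01, 3.14, 3.14, 3.14].

## Interface

Orientations are given as a 3x3 rotation matrix whose columns are the frame's x, y, z axes.
In Python, from rig import bot gives the robot as it stands.
- The arm moves only by the tool drive_tool, never from a script. Its argument "deltas" is a list of rows, each a list of 7 numbers: the shift along the tool's x, y, z in mm, then the turn, a rotation vector about the tool's x, y, z in rad, then the opening, from 0 (shut) to 1 (fully open). In form: [[tx, ty, tz, ax, ay, az, grip], ...]. A call has 1 to 5 rows; each row shifts and turns the commanded pose from where the row before left it, along the tool's axes as they then stand; what a row does not reach is not made up. A row lasts 1/8 s, in which the tool goes at most 62.5 mm and 10.7 degrees, less where a joint would pass 70% of its speed; a pose out of reach is approached as far as the arm can. A call with a gripper value outside its range is refused whole. The fingers move at their own pace and stop on an object; "grip_force" is the grip in N (left out, the last holds). Time passes only in rows, so rows that do not move let the fingers close. It gives the time, the measured TCP pose, the force, the opening and the grip force at its end, in the units of the state.
- bot.state(): the state, without advancing time (a new reading comes with each control period).
- bot.snapshot(name): name is "scene" or "top"; returns a dict with "color" (400x640x3 uint8, red, green, blue), "K" (3x3 intrinsics, pixels), "R" (3x3) and "t" (3): a world point X has camera coordinates R X + t. Camera axes: x right, y down, z forward; pixel columns grow to the right and rows downward; lengths in m; the calibration is good to about 2 mm. A picture is of the moment at which its call begins. There is no depth.
- bot.job_done(): hands the job in; it is judged then, once.
The state is a dict: "clock": time; "joint_pos": joint angles; "joint_velocities": joint speeds; "joint_efforts": joint torques, N m; "tool_pos": TCP position; "tcp_rot": TCP orientation; "ft_force": force on the tool from outside, world axes, zero at the start; "ft_torque": the same for the moment, N m; "grip_width": finger opening in m; "grasp_force": force on a finger pad.
Only numpy, scipy, OpenCV 4.12 (cv2) and the standard library are available. Lean on these libraries where they do the work, as an engineer would, in place of code of your own. Each camera call takes 0.05 s, during which the arm holds its last target. There are 200 camera calls.

## Task

Clear the lab bench by sorting: first put both red-lidded used specimen pots in the yellow tray, then both amber reagent bottles in the blue tray, and last of all the white-and-green test kit box in the green tray. Stand each one upright on the tray floor, one to a bay (either bay will do), setting it down gently rather than dropping it, and leave each next kind where it is until the kind before is all put away. Do not shift the tube rack or the yellow tub at the sides.

Things in the scene. Friction and masses are not known exactly. Their poses are not given: they have to be found in the camera images.
- pot1_center (a point): Used specimen pot 1: white plastic pot with a paper band and a red screw lid, 44 mm across at the top (tapering to 40 mm at the foot), 60 mm high, about 70 g, standing upright. This point: its centre, 30 mm above its foot; z along its axis.
- pot2_center (a point): Used specimen pot 2: white plastic pot with a paper band and a red screw lid, 44 mm across at the top (tapering to 40 mm at the foot), 60 mm high, about 70 g, standing upright. This point: its centre, 30 mm above its foot; z along its axis.
- bottle1_center (a point): Reagent bottle 1: round amber glass bottle with a black cap and a paper label, body 44 mm across and straight up to 52 mm, then neck and 28 mm cap, 78 mm high in all, about 120 g, standing upright. This point: its centre line, 39 mm above its foot; z along its axis.
- bottle2_center (a point): Reagent bottle 2: round amber glass bottle with a black cap and a paper label, body 44 mm across and straight up to 52 mm, then neck and 28 mm cap, 78 mm high in all, about 120 g, standing upright. This point: its centre line, 39 mm above its foot; z along its axis.
- kit_center (a point): Test kit box: a stiff white carton with a green band, 34 (its x) x 46 (its y) x 72 mm high, about 80 g, standing upright, turned at most 25 degrees from square to the bench at the start. This point: its centre, 36 mm above its foot; z up.
- tray_yellow: Yellow sorting tray, fixed to the bench, open on top, 80 (its x) x 148 (its y) x 20 mm high, floor and walls 4 mm thick; a 4 mm divider of the same height across its middle (at its y = 0) makes two equal bays, each 72 (x) x 68 (y) mm inside, bay centres at y = +36 and -36 mm. Origin: centre of its underside, on the bench; z up, inner floor at z = 4 mm, rim at z = 20 mm.
- tray_blue: Blue sorting tray, fixed to the bench, open on top, 80 (its x) x 148 (its y) x 20 mm high, floor and walls 4 mm thick; a 4 mm divider of the same height across its middle (at its y = 0) makes two equal bays, each 72 (x) x 68 (y) mm inside, bay centres at y = +36 and -36 mm. Origin: centre of its underside, on the bench; z up, inner floor at z = 4 mm, rim at z = 20 mm.
- tray_green: Green sorting tray, fixed to the bench, open on top, 80 (its x) x 148 (its y) x 20 mm high, floor and walls 4 mm thick; a 4 mm divider of the same height across its middle (at its y = 0) makes two equal bays, each 72 (x) x 68 (y) mm inside, bay centres at y = +36 and -36 mm. Origin: centre of its underside, on the bench; z up, inner floor at z = 4 mm, rim at z = 20 mm.
- rack: Bystander, loose: black rack 70 (x) x 130 (y) mm with capped tubes, 95 mm high in all, at the left side of the bench; to be left alone. Origin: centre of its underside.
- tub: Bystander, loose: round yellow lidded tub, 120 mm across, 78 mm high, at the right side of the bench; to be left alone. Origin: centre of its underside.

How it is judged:
On the way, in this order (a step that is already met when the one before it is completed fails the run):
1. both specimen pots stand in the yellow tray while the bottles and the kit box are still where they were (within 60 mm) (x of pot1_center in the frame of tray_yellow between -0.032 and 0.032 m and y of pot1_center in the frame of tray_yellow between -0.07 and 0.07 m and z of pot1_center in the frame of tray_yellow between 0.028 and 0.042 m and angle between each of pot1_center, pot2_center's own z axis and vertical below 0.12 rad and x of pot2_center in the frame of tray_yellow between -0.032 and 0.032 m and y of pot2_center in the frame of tray_yellow between -0.07 and 0.07 m and z of pot2_center in the frame of tray_yellow between 0.028 and 0.042 m and distance of each of bottle1_center, bottle2_center, kit_center from where it was at the start of the episode below 0.06 m), for 0.2 s.
2. both reagent bottles stand in the blue tray while the kit box is still where it was (within 60 mm) (x of bottle1_center in the frame of tray_blue between -0.032 and 0.032 m and y of bottle1_center in the frame of tray_blue between -0.07 and 0.07 m and z of bottle1_center in the frame of tray_blue between 0.037 and 0.051 m and angle between each of bottle1_center, bottle2_center's own z axis and vertical below 0.12 rad and x of bottle2_center in the frame of tray_blue between -0.032 and 0.032 m and y of bottle2_center in the frame of tray_blue between -0.07 and 0.07 m and z of bottle2_center in the frame of tray_blue between 0.037 and 0.051 m and distance of kit_center from where it was at the start of the episode below 0.06 m), for 0.2 s.
3. the kit box stands in the green tray (x of kit_center in the frame of tray_green between -0.032 and 0.032 m and y of kit_center in the frame of tray_green between -0.07 and 0.07 m and z of kit_center in the frame of tray_green between 0.034 and 0.048 m and angle between kit_center's own z axis and vertical below 0.12 rad), for 0.2 s.
At the end, for the whole second after the job is handed in: Pots in the yellow, bottles in the blue, kit box in the green tray, each upright (0.12 rad) on the floor of a bay (centre within 32 mm in x and 70 mm in y of the tray's centre; height -6 to +8 mm of standing on the tray floor), released, slower than 0.02 m/s (all of step 3 and x of pot1_center in the frame of tray_yellow between -0.032 and 0.032 m and y of pot1_center in the frame of tray_yellow between -0.07 and 0.07 m and z of pot1_center in the frame of tray_yellow between 0.028 and 0.042 m and angle between each of pot1_center, pot2_center, bottle1_center, bottle2_center's own z axis and vertical below 0.12 rad and x of pot2_center in the frame of tray_yellow between -0.032 and 0.032 m and y of pot2_center in the frame of tray_yellow between -0.07 and 0.07 m and z of pot2_center in the frame of tray_yellow between 0.028 and 0.042 m and x of bottle1_center in the frame of tray_blue between -0.032 and 0.032 m and y of bottle1_center in the frame of tray_blue between -0.07 and 0.07 m and z of bottle1_center in the frame of tray_blue between 0.037 and 0.051 m and x of bottle2_center in the frame of tray_blue between -0.032 and 0.032 m and y of bottle2_center in the frame of tray_blue between -0.07 and 0.07 m and z of bottle2_center in the frame of tray_blue between 0.037 and 0.051 m and linear speed of each of pot1, pot2, bottle1, bottle2, kit below 0.02 m/s); the robot touches nothing.
It fails at once if the tube rack is shifted by more than 30 mm (distance of rack from where it was at the start of the episode above 0.03 m).
It fails at once if the yellow tub is shifted by more than 30 mm (distance of tub from where it was at the start of the episode above 0.03 m).
It fails at once if a pot, a bottle or the kit box is dropped or flung (out of the fingers and faster than 0.75 m/s, a fall of some 3 cm) ((linear speed of pot1 above 0.75 m/s and contact force between the fingers and pot1 below 0.05 N) or (linear speed of pot2 above 0.75 m/s and contact force between the fingers and pot2 below 0.05 N) or (linear speed of bottle1 above 0.75 m/s and contact force between the fingers and bottle1 below 0.05 N) or (linear speed of bottle2 above 0.75 m/s and contact force between the fingers and bottle2 below 0.05 N) or (linear speed of kit above 0.75 m/s and contact force between the fingers and kit below 0.05 N)).
It also fails if it takes over 122 s, if anything falls off the work surface, if the arm or the gripper's body presses on something with over 40 N, if the wrist force passes 120 N, or if a joint passes its speed limit or range.

## Working session

There is one attempt and no reset: what is moved stays moved. The work goes in short steps, Python scripts to look and compute and a tool call to move; the robot and the scene stay as the last step left them, time stands still between calls to the robot, and variables do not carry over. Pictures are saved under pics/ and viewed, at most 14 in all, crops included, and the job is handed in when it is done.

Besides the shell and the picture viewer there is one more tool, called after "Emit:" as name(argument=value, ...), one argument or row to a line, values as JSON. drive_tool: Moves the arm, as the interface text tells. Its arguments: {"type":"object","properties":{"deltas":{"type":"array"},"grip_force":{"type":"number"}},"required":["deltas"]}

```bash
mkdir -p pics; ls; python3 - <<'E'
from rig import bot
import cv2,numpy as np
s=bot.state();print(s['clock'],s['tool_pos'],np.round(s['tcp_rot'],3).tolist(),s['grip_width'])
for n in('scene','top'):
    d=bot.snapshot(n);cv2.imwrite(f'pics/{n}0.png',d['color'][:,:,::-1]);print(n,d['K'],d['R'],d['t'])
E
```

```text
pics
0.0 [0.2379435  0.46761675 0.21534414] [[-0.891, 0.454, -0.001], [0.454, 0.891, -0.001], [0.0, -0.002, -1.0]] 0.08511382740883937
scene [[480.86153819   0.         320.15033977]
 [  0.         480.86153819 196.74141691]
 [  0.           0.           1.        ]] [[-0.85871058  0.5123582  -0.01025727]
 [ 0.43760402  0.72271297 -0.53496606]
 [-0.26668118 -0.46386964 -0.84481128]] [ 0.44544749 -0.16659564  1.60086021]
top [[417.38611149   0.         323.07023611]
 [  0.         417.38611149 201.24170387]
 [  0.           0.           1.        ]] [[ 0.00862788 -0.99976092  0.0200913 ]
 [-0.99172526 -0.01112873 -0.12789508]
 [ 0.12808809 -0.01882159 -0.99158418]] [-0.02943615  0.50793085  1.35789425]
```

View pics/top0.png

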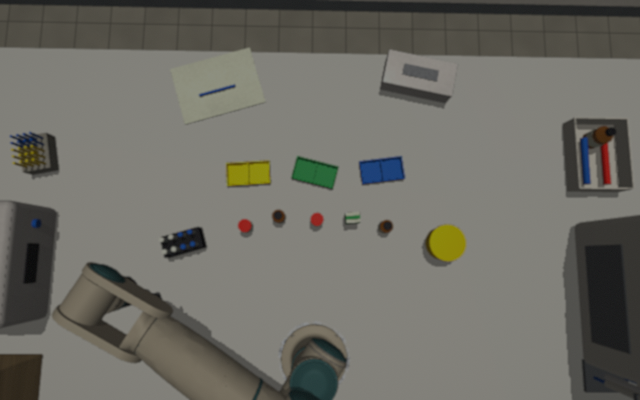

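View pics/scene0.png

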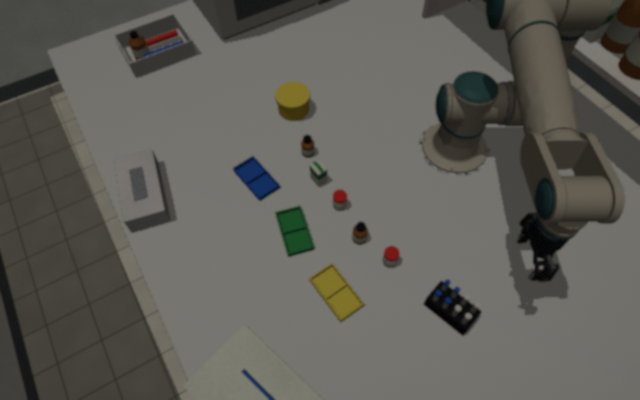

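```bash
cat > h.py <<'E'
from rig import bot
import cv2,numpy as np
def ray(d,u,v,z):
    q=np.linalg.solve(d['K'],[u,v,1.]);q=d['R'].T@q;c=-d['R'].T@d['t'];return c+q*(z-c[2])/q[2]
def proj(d,X):
    p=d['K']@(d['R']@np.array(X)+d['t']);return p[:2]/p[2]
def comps(d,lo,hi,amin=20):
    m=cv2.inRange(cv2.cvtColor(d['color'],cv2.COLOR_RGB2HSV),np.array(lo),np.array(hi))
    n,l,s,c=cv2.connectedComponentsWithStats(m)
    return [(s[i,4],c[i],l==i) for i in range(1,n) if s[i,4]>=amin]
E
python3 - <<'E'
from h import *
T=bot.snapshot('top');S=bot.snapshot('scene')
R={'red':((0,120,60),(8,255,255),.06),'yel':((22,120,60),(34,255,255),.02),'grn':((50,100,30),(85,255,255),.02),'blu':((105,120,40),(125,255,255),.02)}
for k,(lo,hi,z) in R.items():
    for n,d in(('top',T),('scene',S)):
        for a,c,m in comps(d,lo,hi):
            P=np.array([ray(d,u,v,z)[:2] for v,u in np.argwhere(m)],np.float32)*1000
            r=cv2.minAreaRect(P);print(k,n,a,c.round(1),(ray(d,*c,z)[:2]*1000).round(1),np.round(r[0],1),np.round(r[1],1),round(r[2],1))
a=cv2.resize(T['color'][195:245,230:410],None,fx=4.4,fy=4.4,interpolation=cv2.INTER_CUBIC)
b=cv2.resize(S['color'][120:280,270:420],None,fx=3,fy=3,interpolation=cv2.INTER_CUBIC)
o=np.zeros((a.shape[0]+b.shape[0]-120,a.shape[1],3),np.uint8)
o=np.zeros((600,800,3),np.uint8);o[:220,:792]=a[:220,:792];b=cv2.resize(b,(356,380));o[220:,:356]=b
c=cv2.resize(T['color'][150:195,220:410],(440,104),interpolation=cv2.INTER_CUBIC);o[230:334,358:798]=c
cv2.imwrite('pics/c0.png',np.clip(o[:,:,::-1]*1.6,0,255).astype(np.uint8))
E
```

```text
red top 286 [605.3 163.4] [ 643.2 -969. ] [ 646.7 -969. ] [ 24.2 140.6] 89.8
red top 128 [316.5 219.1] [446.  -3.] [446.3  -3. ] [39.1 35.7] 0.6
red top 135 [244.5 225.3] [423.4 229.2] [423.7 228.5] [41.5 38.4] 46.3
red scene 194 [160.4  37.4] [ 652.4 -954.1] [ 650.6 -953.7] [ 34.9 124.6] 88.7
red scene 143 [339.5 196.1] [450.7  -0.7] [450.4  -1. ] [42.3 38.8] 58.8
red scene 174 [391.4 253.4] [427.6 232.4] [427.8 231. ] [43.4 38.5] 54.2
yel top 329 [ 28.9 155.8] [652.9 965.9] [655.5 960.9] [69.9 78.2] 10.7
yel top 982 [248.  173.1] [602.9 230.1] [603.1 229.7] [ 78.4 144.6] 4.4
yel top 1128 [446.1 242.7] [ 374.7 -437. ] [ 374.9 -437.5] [120.7 127.9] 44.4
yel scene 964 [292.3  99.5] [ 364.6 -449.9] [ 366.2 -448.1] [176.7 118.1] 58.7
yel scene 1476 [336.3 292. ] [608.4 236.5] [608.1 233.8] [ 78.9 147.2] 4.4
grn top 907 [314.4 172.4] [608.3   5.7] [608.5   5.8] [140.4  75.3] 76.4
grn top 26 [352. 217.] [ 457.6 -122.1] [ 457.5 -122.1] [ 6.2 40.9] 8.7
grn scene 20 [608.8  18.4] [-923.5 -176.5] [-923.8 -176.4] [61.1 13.8] 22.1
grn scene 1113 [294.4 230.8] [614.   12.1] [613.4   9.6] [146.7 
[... 324 characters left out ...]
 222.9] [427.4 923.4] [427.  922.5] [26.4 29.8] 0.6
blu top 27 [189.1 231.9] [402.7 417.9] [402.2 418.5] [13.2 19.7] 0.6
blu top 25 [179.7 234.4] [393.9 448.6] [394.5 448.4] [14.3 16. ] 46.6
blu top 34 [192.  243.5] [364.4 406.6] [364.4 406.6] [16.4 19.8] 0.5
blu top 36 [182.5 246.2] [355.4 437.3] [355.9 437.4] [20.  16.4] 2.9
blu scene 59 [160.7  48.7] [ 667.3 -944.1] [ 659.  -945.6] [ 12.7 150.4] 89.9
blu scene 931 [256.1 177.8] [ 625.2 -215.7] [ 625.2 -217.8] [ 76.6 148.3] 8.4
blu scene 45 [438.1 292.5] [371.9 380.6] [372.1 380.4] [19.4 16.7] 11.7
blu scene 46 [448.  300.1] [362.5 411.4] [363. 412.] [20.6 16. ] 51.3
blu scene 90 [257.4 385.3] [902.4 341.8] [902.1 340.5] [  5.  100.5] 17.5
```

View pics/c0.png

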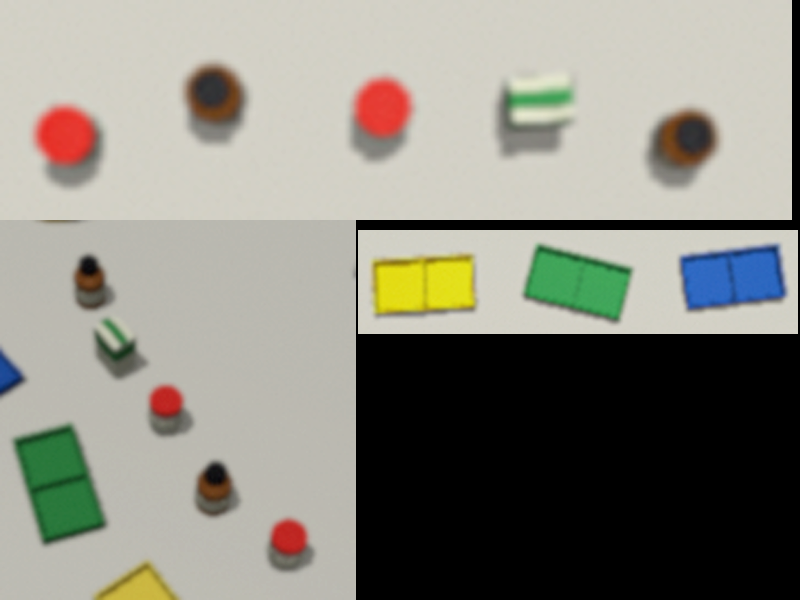

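```bash
python3 - <<'E'
from h import *
T=bot.snapshot('top');S=bot.snapshot('scene')
for n,t,s,z in(('b1',(277.6,215.1),(360.2,226.6),.078),('b2',(387.1,225.3),(307.5,137.7),.078),('kit',(352.3,216.4),(318.1,167.2),.072)):
    print(n,(ray(T,*t,z)*1000).round(1),(ray(S,*s,z)*1000).round(1))
h=T['color'][205:230,340:365].astype(float);w=h[:,:,1]-h[:,:,0];w[w<12]=0
v,u=np.nonzero(w);P=np.array([ray(T,a+340,b+205,.072)[:2]*1000 for a,b in zip(u,v)])
c=np.average(P,0,w[v,u]);C=np.cov(P.T,aweights=w[v,u]);e,V=np.linalg.eigh(C);print(c,np.sqrt(e),np.degrees(np.arctan2(*V[:,1][::-1])))
E
```

```text
b1 [456.  121.7  78. ] [461.2 125.3  78. ]
b2 [ 426.8 -229.7   78. ] [ 427.3 -230.1   78. ]
kit [ 454.9 -118.4   72. ] [ 455.3 -117.1   72. ]
[ 453.03381996 -118.60706855] [ 3.29356952 13.43246343] 95.7758064527624
```

Emit:
drive_tool(
  deltas=[
    [0, 0, 0, 0, 0, 0.18, 1],
    [0, 0, 0, 0, 0, 0.18, 1],
    [0, 0, 0, 0, 0, 0.18, 1],
    [0, 0, 0, 0, 0, 0.18, 1],
    [0, 0, 0, 0, 0, 0.18, 1],
  ],
  grip_force=40,
)

```text
clock: 0.92
tool_pos: [0.2381, 0.4679, 0.2161]
tcp_rot: [[-0.193, 0.981, -0.0], [0.981, 0.193, -0.0], [-0.0, -0.0, -1.0]]
ft_force: [-0.3, -0.1, -0.2]
grip_width: 0.0857
grasp_force: 0.0
```

Emit:
drive_tool(
  deltas=[
    [0, 0, 0, 0, 0, 0.18, 1],
    [-40, 30, 0, 0, 0, 0, 1],
    [-40, 40, 0, 0, 0, 0, 1],
    [-40, 40, 0, 0, 0, 0, 1],
    [-40, 40, 0, 0, 0, 0, 1],
  ],
)

```text
clock: 1.55
tool_pos: [0.3923, 0.3096, 0.2163]
tcp_rot: [[-0.02, 1.0, 0.0], [1.0, 0.02, 0.0], [0.0, 0.0, -1.0]]
ft_force: [0.0, 0.6, 0.3]
grip_width: 0.0854
grasp_force: 0.0
```

Emit:
drive_tool(
  deltas=[
    [-40, 17, 30, 0, 0, 0.02, 1],
    [-40, 17, 30, 0, 0, 0, 1],
    [0, 0, 30, 0, 0, 0, 1],
    [0, 0, 0, 0, 0, 0, 1],
    [0, 0, 0, 0, 0, 0, 1],
  ],
)

```text
clock: 2.17
tool_pos: [0.4265, 0.2319, 0.1276]
tcp_rot: [[-0.001, 1.0, 0.002], [1.0, 0.001, 0.001], [0.001, 0.002, -1.0]]
ft_force: [0.5, 0.2, 0.7]
grip_width: 0.0854
grasp_force: 0.0
```

```bash
python3 - <<'E'
from h import *
print(bot.state()['tool_pos'])
T=bot.snapshot('top');S=bot.snapshot('scene')
a=cv2.resize(T['color'][160:260,200:290],(540,600),interpolation=cv2.INTER_CUBIC)[:,:400]
b=cv2.resize(S['color'][190:300,340:440],(400,440),interpolation=cv2.INTER_CUBIC)
o=np.zeros((600,800,3),np.uint8);o[:,:400]=a;o[:440,400:]=b
cv2.imwrite('pics/p1.png',np.clip(o[:,:,::-1]*1.8,0,255).astype(np.uint8))
p=bot.state()['tool_pos'];print(proj(T,p),proj(S,p))
E
```

```text
[0.42650341 0.23191646 0.1276266 ]
[239.92584487 222.68961984] [394.53849097 241.91434099]
```

View pics/p1.png

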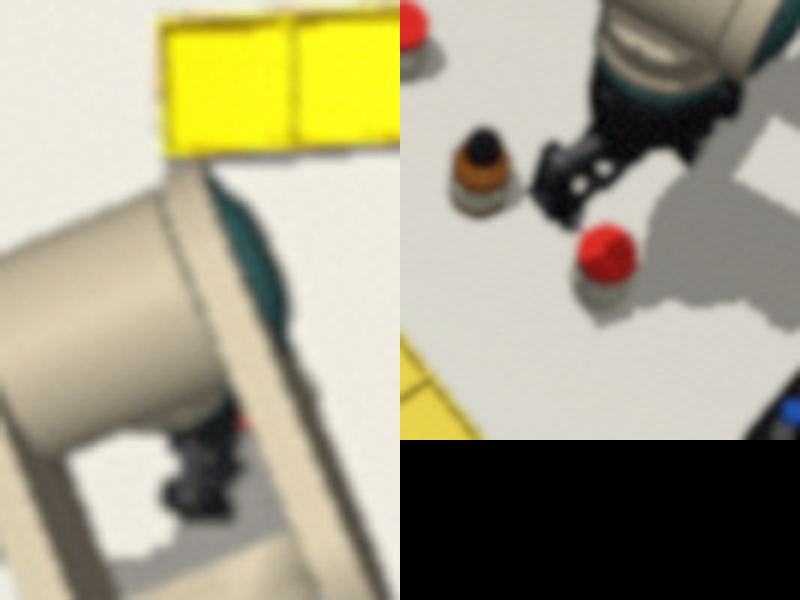

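Emit:
drive_tool(
  deltas=[
    [0, 0, 30, 0, 0, 0, 1],
    [0, 0, 30, 0, 0, 0, 1],
    [0, 0, 20, 0, 0, 0, 1],
    [0, 0, 12, 0, 0, 0, 1],
    [0, 0, 0, 0, 0, 0, 1],
  ],
)

```text
clock: 2.9
tool_pos: [0.4261, 0.2315, 0.0343]
tcp_rot: [[-0.0, 1.0, -0.0], [1.0, 0.0, -0.0], [-0.0, -0.0, -1.0]]
ft_force: [0.1, 0.4, -0.2]
grip_width: 0.0857
grasp_force: 0.0
```

Emit:
drive_tool(
  deltas=[
    [0, 0, 0, 0, 0, 0, 0],
    [0, 0, 0, 0, 0, 0, 0],
    [0, 0, 0, 0, 0, 0, 0],
    [0, 0, 0, 0, 0, 0, 0],
    [0, 0, 0, 0, 0, 0, 0],
  ],
  grip_force=40,
)

```text
clock: 3.52
tool_pos: [0.4266, 0.2316, 0.0353]
tcp_rot: [[-0.0, 1.0, 0.001], [1.0, 0.0, 0.001], [0.001, 0.001, -1.0]]
ft_force: [-1.3, -0.3, 5.0]
grip_width: 0.0418
grasp_force: 40.1
```

Emit:
drive_tool(
  deltas=[
    [0, 0, -20, 0, 0, 0, 0],
    [0, 0, -45, 0, 0, 0, 0],
    [0, 0, -40, 0, 0, 0, 0],
    [0, 26, 0, 0, 0, 0, 0],
    [6, 40, 0, 0, 0, 0, 0],
  ],
)

```text
clock: 4.15
tool_pos: [0.4929, 0.2375, 0.1403]
tcp_rot: [[-0.0, 1.0, 0.002], [1.0, 0.0, 0.001], [0.001, 0.002, -1.0]]
ft_force: [-0.1, -0.8, 0.1]
grip_width: 0.0418
grasp_force: 40.7
```

Emit:
drive_tool(
  deltas=[
    [10, 40, 0, 0, 0, 0, 0],
    [10, 40, 0, 0, 0, 0, 0],
    [10, 30, 0, 0, 0, 0, 0],
    [0, 0, 30, 0, 0, 0, 0],
    [0, 0, 30, 0, 0, 0, 0],
  ],
)

```text
clock: 4.78
tool_pos: [0.6024, 0.2673, 0.078]
tcp_rot: [[0.0, 1.0, 0.0], [1.0, -0.0, 0.0], [0.0, 0.0, -1.0]]
ft_force: [0.2, -0.3, -0.8]
grip_width: 0.0417
grasp_force: 40.8
```

Emit:
drive_tool(
  deltas=[
    [0, 0, 20, 0, 0, 0, 0],
    [0, 0, 10, 0, 0, 0, 0],
    [0, 0, 0, 0, 0, 0, 0],
  ],
)

```text
clock: 5.15
tool_pos: [0.602, 0.2673, 0.0491]
tcp_rot: [[-0.0, 1.0, -0.0], [1.0, 0.0, -0.0], [-0.0, -0.0, -1.0]]
ft_force: [1.4, 0.6, -0.0]
grip_width: 0.0416
grasp_force: 40.8
```

```bash
python3 - <<'E'
from h import *
S=bot.snapshot('scene');s=bot.state();print(s['tool_pos'],s['ft_force'],s['grip_width'])
b=cv2.resize(S['color'][190:340,260:410],(600,600),interpolation=cv2.INTER_CUBIC)
cv2.imwrite('pics/p2.png',np.clip(b[:,:,::-1]*1.8,0,255).astype(np.uint8))
E
```

```text
[0.60250708 0.26745247 0.05014118] [ 0.34114768  0.23770151 -0.74583088] 0.04181032284329231
```

View pics/p2.png

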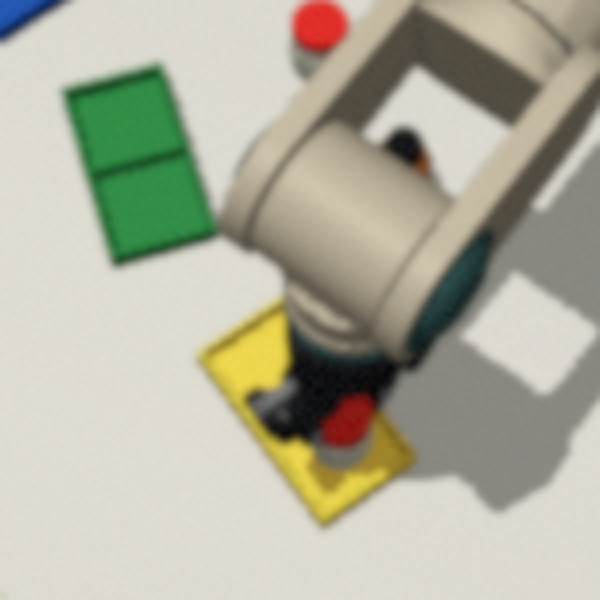

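Emit:
drive_tool(
  deltas=[
    [0, 0, 5, 0, 0, 0, 0],
    [0, 0, 4, 0, 0, 0, 0],
    [0, 0, 2, 0, 0, 0, 0],
    [0, 0, 0, 0, 0, 0, 0],
  ],
)

```text
clock: 5.7
tool_pos: [0.6023, 0.2676, 0.0394]
tcp_rot: [[-0.0, 1.0, 0.001], [1.0, 0.0, 0.001], [0.001, 0.001, -1.0]]
ft_force: [-2.4, -0.6, 4.7]
grip_width: 0.042
grasp_force: 41.3
```

Emit:
drive_tool(
  deltas=[
    [0, 0, 0, 0, 0, 0, 0.65],
    [0, 0, 0, 0, 0, 0, 0.85],
    [0, 0, 0, 0, 0, 0, 1],
    [0, 0, 0, 0, 0, 0, 1],
  ],
)

```text
clock: 6.2
tool_pos: [0.6021, 0.2673, 0.0381]
tcp_rot: [[0.0, 1.0, -0.0], [1.0, -0.0, 0.0], [0.0, -0.0, -1.0]]
ft_force: [-0.8, 0.1, 0.5]
grip_width: 0.0854
grasp_force: 0.0
```

Emit:
drive_tool(
  deltas=[
    [0, 0, -20, 0, 0, 0, 1],
    [0, 0, -45, 0, 0, 0, 1],
    [0, 0, -35, 0, 0, 0, 1],
    [-30, -16, 0, 0, 0, 0, 1],
    [-48, -28, 0, 0, 0, 0, 1],
  ],
)

```text
clock: 6.82
tool_pos: [0.5583, 0.1893, 0.1404]
tcp_rot: [[-0.002, 1.0, 0.003], [1.0, 0.002, 0.001], [0.001, 0.003, -1.0]]
ft_force: [0.2, -1.1, 0.5]
grip_width: 0.0855
grasp_force: 0.0
```

Emit:
drive_tool(
  deltas=[
    [-50, -28, 0, 0, 0, 0, 1],
    [-50, -28, 0, 0, 0, 0, 1],
    [-50, -28, 0, 0, 0, 0, 1],
    [-40, -26, 0, 0, 0, 0, 1],
    [-1, 0, 0, 0, 0, 0, 1],
  ],
)

```text
clock: 7.45
tool_pos: [0.4475, -0.0037, 0.14]
tcp_rot: [[0.004, 1.0, 0.003], [1.0, -0.004, -0.001], [-0.001, 0.003, -1.0]]
ft_force: [-0.4, 0.2, 0.6]
grip_width: 0.085
grasp_force: 0.0
```

```bash
python3 - <<'E'
from h import *
T=bot.snapshot('top');S=bot.snapshot('scene');s=bot.state();print(s['tool_pos'],s['ft_force'],s['grip_width'])
for n,d,o in(('top',T,(423.4,229.2)),('scene',S,(427.6,232.4))):
    for a,c,m in comps(d,(0,120,60),(8,255,255)):print(n,a,c.round(1),(ray(d,*c,.062)[:2]*1000).round(1))
E
```

```text
[ 0.44865475 -0.00182692  0.13970305] [-0.48572141 -0.44433739  0.94378368] 0.08521528106658056
top 287 [605.3 163.3] [ 643.  -967.6]
top 123 [235.2 171.9] [598.1 264.9]
scene 194 [160.4  37.4] [ 652.8 -951.4]
scene 134 [339.5 196. ] [4.511e+02 1.000e-01]
scene 195 [345.  294.7] [601.9 268.2]
```

Emit:
drive_tool(
  deltas=[
    [1, 1, 40, 0, 0, 0, 1],
    [0, 0, 35, 0, 0, 0, 1],
    [0, 0, 20, 0, 0, 0, 1],
    [0, 0, 9, 0, 0, 0, 1],
    [0, 0, 0, 0, 0, 0, 1],
  ],
)

```text
clock: 8.18
tool_pos: [0.4494, -0.0002, 0.0344]
tcp_rot: [[-0.001, 1.0, -0.0], [1.0, 0.001, 0.0], [0.0, -0.0, -1.0]]
ft_force: [-0.2, 1.1, -0.3]
grip_width: 0.0857
grasp_force: 0.0
```

Emit:
drive_tool(
  deltas=[
    [0, 0, 0, 0, 0, 0, 0],
    [0, 0, 0, 0, 0, 0, 0],
    [0, 0, 0, 0, 0, 0, 0],
    [0, 0, 0, 0, 0, 0, 0],
    [0, 0, 0, 0, 0, 0, 0],
  ],
  grip_force=40,
)

```text
clock: 8.8
tool_pos: [0.4496, -0.0008, 0.0353]
tcp_rot: [[0.0, 1.0, 0.002], [1.0, -0.0, -0.0], [-0.0, 0.002, -1.0]]
ft_force: [-2.7, -0.4, 5.9]
grip_width: 0.0417
grasp_force: 40.0
```

Emit:
drive_tool(
  deltas=[
    [0, 0, -20, 0, 0, 0, 0],
    [0, 0, -45, 0, 0, 0, 0],
    [0, 0, -40, 0, 0, 0, 0],
    [26, 20, 0, 0, 0, 0, 0],
    [42, 34, 0, 0, 0, 0, 0],
  ],
)

```text
clock: 9.43
tool_pos: [0.504, 0.0673, 0.1403]
tcp_rot: [[0.002, 1.0, 0.002], [1.0, -0.002, -0.0], [-0.0, 0.002, -1.0]]
ft_force: [-0.4, -1.1, -0.4]
grip_width: 0.0421
grasp_force: 40.8
```

Emit:
drive_tool(
  deltas=[
    [42, 34, 0, 0, 0, 0, 0],
    [42, 34, 0, 0, 0, 0, 0],
    [42, 34, 0, 0, 0, 0, 0],
    [2, 3, 0, 0, 0, 0, 0],
    [0, 0, 30, 0, 0, 0, 0],
  ],
)

```text
clock: 10.05
tool_pos: [0.6097, 0.1958, 0.1113]
tcp_rot: [[-0.001, 1.0, 0.005], [1.0, 0.001, 0.001], [0.001, 0.005, -1.0]]
ft_force: [0.0, -0.0, -0.6]
grip_width: 0.0418
grasp_force: 40.9
```

Emit:
drive_tool(
  deltas=[
    [0, 0, 30, 0, 0, 0, 0],
    [0, 0, 25, 0, 0, 0, 0],
    [0, 0, 10, 0, 0, 0, 0],
    [0, 0, 4, 0, 0, 0, 0],
    [0, 0, 0, 0, 0, 0, 0],
  ],
)

```text
clock: 10.68
tool_pos: [0.6086, 0.1953, 0.0413]
tcp_rot: [[0.0, 1.0, 0.001], [1.0, -0.0, 0.0], [0.0, 0.001, -1.0]]
ft_force: [0.0, -0.4, -0.0]
grip_width: 0.0421
grasp_force: 40.9
```

Emit:
drive_tool(
  deltas=[
    [0, 0, 1, 0, 0, 0, 0],
    [0, 0, 1, 0, 0, 0, 0],
    [0, 0, 0, 0, 0, 0, 0],
  ],
)

```text
clock: 11.05
tool_pos: [0.6086, 0.1955, 0.0393]
tcp_rot: [[-0.0, 1.0, 0.002], [1.0, 0.0, 0.001], [0.001, 0.002, -1.0]]
ft_force: [-1.4, -0.3, 4.6]
grip_width: 0.0418
grasp_force: 41.3
```

Emit:
drive_tool(
  deltas=[
    [0, 0, 0, 0, 0, 0, 0.65],
    [0, 0, 0, 0, 0, 0, 0.85],
    [0, 0, 0, 0, 0, 0, 1],
    [0, 0, 0, 0, 0, 0, 1],
  ],
)

```text
clock: 11.55
tool_pos: [0.608, 0.1953, 0.0381]
tcp_rot: [[-0.0, 1.0, -0.0], [1.0, 0.0, 0.0], [0.0, -0.0, -1.0]]
ft_force: [0.0, -0.7, 0.2]
grip_width: 0.0854
grasp_force: 0.0
```

Emit:
drive_tool(
  deltas=[
    [0, 0, -20, 0, 0, 0, 1],
    [0, 0, -45, 0, 0, 0, 1],
    [0, 0, -37, 0, 0, 0, 1],
    [0, 0, 0, 0, 0, 0, 1],
  ],
)

```text
clock: 12.05
tool_pos: [0.6102, 0.1959, 0.1466]
tcp_rot: [[0.0, 1.0, 0.009], [1.0, -0.0, 0.003], [0.003, 0.009, -1.0]]
ft_force: [-0.3, 0.1, -0.3]
grip_width: 0.0854
grasp_force: 0.0
```

Emit:
drive_tool(
  deltas=[
    [-18, -38, 0, 0, 0, 0, 1],
    [-20, -45, 0, 0, 0, 0, 1],
    [-20, -45, 0, 0, 0, 0, 1],
    [-13, -20, 0, 0, 0, 0, 1],
    [0, 0, 0, 0, 0, 0, 1],
  ],
)

```text
clock: 12.68
tool_pos: [0.4594, 0.1238, 0.1407]
tcp_rot: [[0.001, 1.0, 0.001], [1.0, -0.001, 0.0], [0.0, 0.001, -1.0]]
ft_force: [0.3, 0.6, -0.1]
grip_width: 0.0854
grasp_force: 0.0
```

```bash
python3 - <<'E'
from h import *
T=bot.snapshot('top');S=bot.snapshot('scene');s=bot.state();print(s['tool_pos'],s['ft_force'],s['grip_width'])
b=cv2.resize(S['color'][120:330,250:420],(486,600),interpolation=cv2.INTER_CUBIC)
cv2.imwrite('pics/p3.png',np.clip(b[:,:,::-1]*1.8,0,255).astype(np.uint8))
E
```

```text
[0.46057062 0.12448108 0.14058146] [-0.04963078  0.03519267  0.19442079] 0.08541602638392079
```

View pics/p3.png

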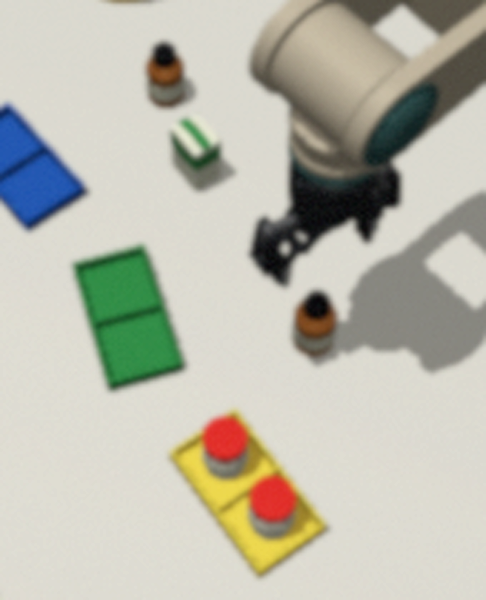

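Both pots stand upright in the yellow bays (crop (225,447) and (272,507)). The jaws are above bottle 1, at (316,325).

Emit:
drive_tool(
  deltas=[
    [0, 0, 40, 0, 0, 0, 1],
    [0, 0, 35, 0, 0, 0, 1],
    [0, 0, 20, 0, 0, 0, 1],
    [0, 0, 10, 0, 0, 0, 1],
    [0, 0, 0, 0, 0, 0, 1],
  ],
)

```text
clock: 13.4
tool_pos: [0.4603, 0.1245, 0.0349]
tcp_rot: [[-0.0, 1.0, -0.001], [1.0, 0.0, -0.0], [-0.0, -0.001, -1.0]]
ft_force: [0.6, 0.3, 0.1]
grip_width: 0.0854
grasp_force: 0.0
```

Emit:
drive_tool(
  deltas=[
    [0, 0, 0, 0, 0, 0, 0],
    [0, 0, 0, 0, 0, 0, 0],
    [0, 0, 0, 0, 0, 0, 0],
    [0, 0, 0, 0, 0, 0, 0],
    [0, 0, 0, 0, 0, 0, 0],
  ],
  grip_force=45,
)

```text
clock: 14.02
tool_pos: [0.4606, 0.1249, 0.0394]
tcp_rot: [[-0.0, 1.0, 0.001], [1.0, 0.0, 0.001], [0.001, 0.001, -1.0]]
ft_force: [-15.3, -0.7, 29.3]
grip_width: 0.0335
grasp_force: 38.2
```

```bash
python3 - <<'E'
from h import *
S=bot.snapshot('scene');s=bot.state();print(s['tool_pos'],s['ft_force'],s['ft_torque'],s['grip_width'],s['grasp_force'])
b=cv2.resize(S['color'][180:270,310:430],(800,600),interpolation=cv2.INTER_CUBIC)
cv2.imwrite('pics/p4.png',np.clip(b[:,:,::-1]*2.2,0,255).astype(np.uint8))
E
```

```text
[0.46059744 0.12494861 0.03938476] [-15.06199932  -0.96450425  28.60776351] [-0.17560799  2.89207316 -0.0345772 ] 0.03353510725205422 38.2020408322569
```

View pics/p4.png

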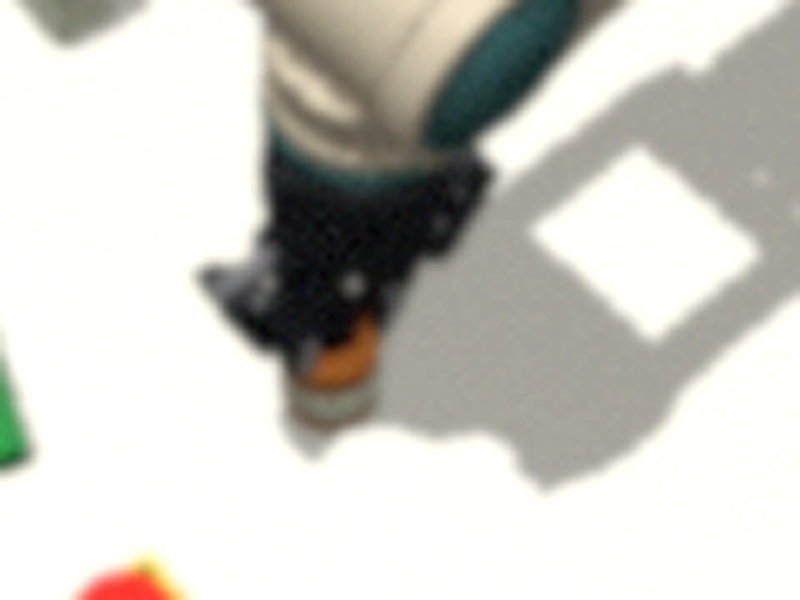

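```bash
python3 - <<'E'
from h import *
S=bot.snapshot('scene')
for X in([.4605,.1245,0],[.4605,.1245,.039],[.4605,.1245,.052],[.4605,.1245,.078],[.48,.136,.02],[.48,.136,.04],[.48,.136,.06],[.48,.114,.02]):
    p=proj(S,X);print(X,p.round(1),((p-[310,180])*6.667).round())
E
```

```text
[0.4605, 0.1245, 0] [358.7 239. ] [325. 394.]
[0.4605, 0.1245, 0.039] [359.5 232.8] [330. 352.]
[0.4605, 0.1245, 0.052] [359.7 230.7] [331. 338.]
[0.4605, 0.1245, 0.078] [360.3 226.3] [335. 308.]
[0.48, 0.136, 0.02] [355.6 242. ] [304. 413.]
[0.48, 0.136, 0.04] [356.  238.8] [307. 392.]
[0.48, 0.136, 0.06] [356.4 235.5] [309. 370.]
[0.48, 0.114, 0.02] [351.5 236.2] [277. 375.]
```

Emit:
drive_tool(
  deltas=[
    [0, 0, -4, 0, 0, 0, 0.5],
    [0, 0, 0, 0, 0, 0, 0.7],
    [0, 0, 0, 0, 0, 0, 1],
    [0, 0, 0, 0, 0, 0, 1],
  ],
)

```text
clock: 14.62
tool_pos: [0.4599, 0.1242, 0.0388]
tcp_rot: [[0.0, 1.0, -0.001], [1.0, -0.0, -0.0], [-0.0, -0.001, -1.0]]
ft_force: [0.3, -0.2, -0.2]
grip_width: 0.0851
grasp_force: 0.0
```

```bash
python3 - <<'E'
from h import *
S=bot.snapshot('scene');s=bot.state();print(s['tool_pos'],s['ft_force'],s['ft_torque'],s['grip_width'],s['grasp_force'])
b=cv2.resize(S['color'][195:255,320:400],(800,600),interpolation=cv2.INTER_CUBIC)
cv2.imwrite('pics/p5.png',np.clip(b[:,:,::-1]*1.8,0,255).astype(np.uint8))
E
```

```text
[0.45993003 0.1242461  0.03888096] [0.59230745 0.42273719 0.31476835] [ 0.02047517 -0.00726061 -0.01379326] 0.08540677336892132 0.0
```

View pics/p5.png

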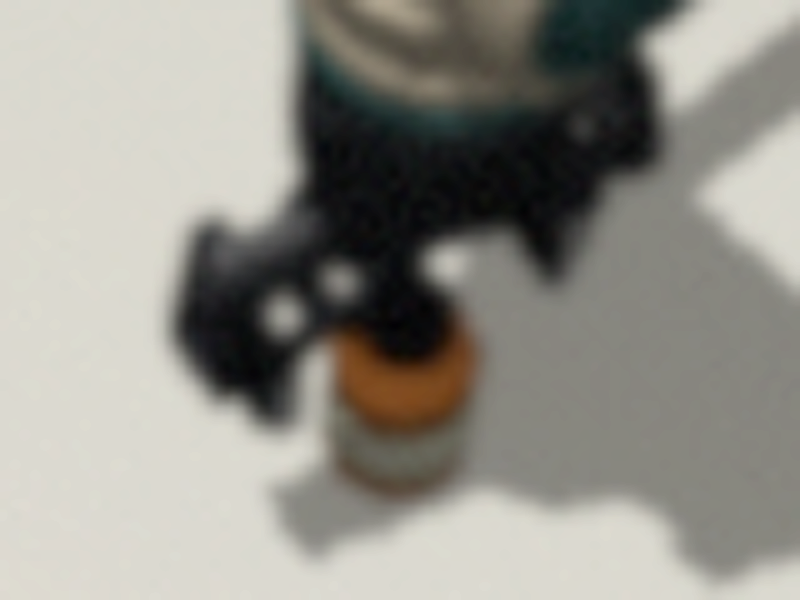

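Emit:
drive_tool(
  deltas=[
    [1, 0, 6, 0, 0, 0, 1],
    [0, 0, 6, 0, 0, 0, 1],
    [0, 0, 1, 0, 0, 0, 1],
    [0, 0, 0, 0, 0, 0, 1],
  ],
)

```text
clock: 15.18
tool_pos: [0.46, 0.1253, 0.026]
tcp_rot: [[-0.0, 1.0, -0.0], [1.0, 0.0, 0.0], [0.0, -0.0, -1.0]]
ft_force: [-0.2, -0.4, -0.1]
grip_width: 0.0853
grasp_force: 0.0
```

Emit:
drive_tool(
  deltas=[
    [0, 0, 0, 0, 0, 0, 0.45],
    [0, 0, 0, 0, 0, 0, 0.45],
    [0, 0, 0, 0, 0, 0, 0.45],
    [0, 0, 0, 0, 0, 0, 0.45],
    [0, 0, 0, 0, 0, 0, 0.45],
  ],
  grip_force=40,
)

```text
clock: 15.8
tool_pos: [0.4603, 0.1254, 0.0266]
tcp_rot: [[-0.0, 1.0, 0.0], [1.0, 0.0, 0.0], [0.0, 0.0, -1.0]]
ft_force: [-2.5, 0.3, 4.9]
grip_width: 0.0421
grasp_force: 40.5
```

Emit:
drive_tool(
  deltas=[
    [0, 0, -15, 0, 0, 0, 0],
    [0, 0, -45, 0, 0, 0, 0],
    [0, 0, -45, 0, 0, 0, 0],
    [-10, 20, -10, 0, 0, 0, 0],
    [-30, 30, 0, 0, 0, 0, 0],
  ],
)

```text
clock: 16.42
tool_pos: [0.5112, 0.0858, 0.1436]
tcp_rot: [[-0.002, 1.0, 0.004], [1.0, 0.002, 0.001], [0.001, 0.004, -1.0]]
ft_force: [-0.7, -0.4, -1.9]
grip_width: 0.0419
grasp_force: 41.1
```

Emit:
drive_tool(
  deltas=[
    [-45, 30, 0, 0, 0, 0, 0],
    [-45, 30, 0, 0, 0, 0, 0],
    [-50, 20, 0, 0, 0, 0, 0],
    [-50, 20, 0, 0, 0, 0, 0],
    [-50, 10, 0, 0, 0, 0, 0],
  ],
)

```text
clock: 17.05
tool_pos: [0.6206, -0.1564, 0.1414]
tcp_rot: [[-0.0, 1.0, 0.0], [1.0, 0.0, 0.0], [0.0, 0.0, -1.0]]
ft_force: [-1.0, 0.1, -1.5]
grip_width: 0.0419
grasp_force: 41.1
```

Emit:
drive_tool(
  deltas=[
    [-50, 7, 0, 0, 0, 0, 0],
    [-35, 0, 0, 0, 0, 0, 0],
    [-15, 0, 0, 0, 0, 0, 0],
    [0, 0, 0, 0, 0, 0, 0],
    [0, 0, 0, 0, 0, 0, 0],
  ],
)

```text
clock: 17.68
tool_pos: [0.6274, -0.2531, 0.1414]
tcp_rot: [[-0.002, 1.0, 0.0], [1.0, 0.002, 0.001], [0.001, 0.0, -1.0]]
ft_force: [0.4, 0.2, -1.8]
grip_width: 0.0418
grasp_force: 41.1
```

Descend to just above the floor (contact expected near TCP z ≈ 0.030).

Emit:
drive_tool(
  deltas=[
    [-1, 0, 40, 0, 0, 0, 0],
    [0, 0, 35, 0, 0, 0, 0],
    [0, 0, 20, 0, 0, 0, 0],
    [0, 0, 8, 0, 0, 0, 0],
    [0, 0, 0, 0, 0, 0, 0],
  ],
)

```text
clock: 18.3
tool_pos: [0.6275, -0.2555, 0.0389]
tcp_rot: [[-0.0, 1.0, 0.001], [1.0, 0.0, -0.0], [-0.0, 0.001, -1.0]]
ft_force: [-0.4, -0.2, -1.5]
grip_width: 0.0417
grasp_force: 41.1
```

```bash
python3 - <<'E'
from h import *
T=bot.snapshot('top');S=bot.snapshot('scene');s=bot.state();print(s['tool_pos'],s['ft_force'],s['grip_width'])
b=cv2.resize(S['color'][100:220,220:340],(600,600),interpolation=cv2.INTER_CUBIC)
cv2.imwrite('pics/p6.png',np.clip(b[:,:,::-1]*1.8,0,255).astype(np.uint8))
E
```

```text
[ 0.62801616 -0.25596619  0.04006553] [-0.01685494 -0.89877014 -1.39602942] 0.04193963829352818
```

View pics/p6.png

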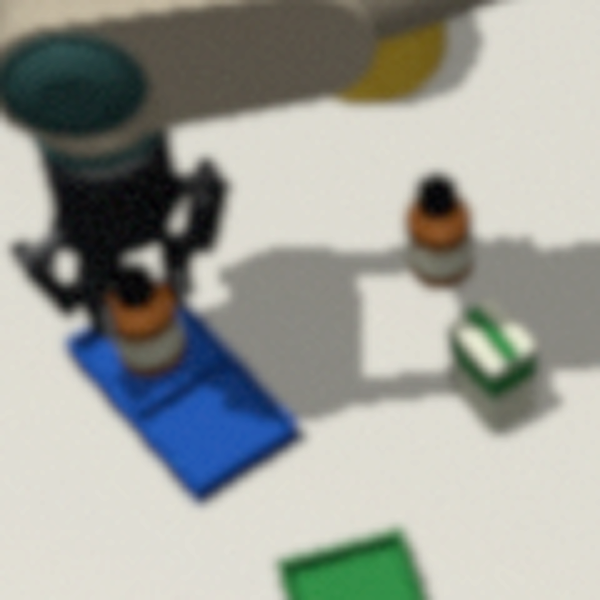

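Emit:
drive_tool(
  deltas=[
    [0, 0, 5, 0, 0, 0, 0],
    [0, 0, 3, 0, 0, 0, 0],
    [0, 0, 1, 0, 0, 0, 0],
    [0, 0, 0, 0, 0, 0, 0],
  ],
)

```text
clock: 18.9
tool_pos: [0.6273, -0.2561, 0.0307]
tcp_rot: [[0.0, 1.0, 0.001], [1.0, -0.0, -0.001], [-0.001, 0.001, -1.0]]
ft_force: [-3.1, 1.5, 5.2]
grip_width: 0.0417
grasp_force: 41.8
```

Emit:
drive_tool(
  deltas=[
    [0, 0, 1, 0, 0, 0, 0],
    [0, 0, 0, 0, 0, 0, 0],
  ],
)

```text
clock: 19.15
tool_pos: [0.6274, -0.2563, 0.0307]
tcp_rot: [[0.0, 1.0, 0.001], [1.0, -0.0, -0.001], [-0.001, 0.001, -1.0]]
ft_force: [-5.1, 1.0, 9.6]
grip_width: 0.0419
grasp_force: 42.2
```

Floor contact. Release while rising slightly with the opening, then lift.

Emit:
drive_tool(
  deltas=[
    [0, 0, -1, 0, 0, 0, 0.6],
    [0, 0, 0, 0, 0, 0, 0.7],
    [0, 0, -4, 0, 0, 0, 0.7],
    [0, 0, -8, 0, 0, 0, 0.9],
    [0, 0, 0, 0, 0, 0, 1],
  ],
)

```text
clock: 19.77
tool_pos: [0.6278, -0.256, 0.0426]
tcp_rot: [[-0.0, 1.0, 0.002], [1.0, 0.0, -0.001], [-0.001, 0.002, -1.0]]
ft_force: [0.8, 0.4, 0.1]
grip_width: 0.0858
grasp_force: 0.0
```

Emit:
drive_tool(
  deltas=[
    [0, 0, -30, 0, 0, 0, 1],
    [0, 0, -40, 0, 0, 0, 1],
    [0, 0, -30, 0, 0, 0, 1],
    [0, -20, 0, 0, 0, 0, 1],
    [5, -40, 0, 0, 0, 0, 1],
  ],
)

```text
clock: 20.4
tool_pos: [0.567, -0.2507, 0.1413]
tcp_rot: [[-0.0, 1.0, 0.001], [1.0, 0.0, -0.0], [-0.0, 0.001, -1.0]]
ft_force: [0.7, 0.5, -0.0]
grip_width: 0.0855
grasp_force: 0.0
```

Emit:
drive_tool(
  deltas=[
    [10, -45, 0, 0, 0, 0, 1],
    [10, -45, 0, 0, 0, 0, 1],
    [2, -35, 0, 0, 0, 0, 1],
    [0, -12, 0, 0, 0, 0, 1],
    [0, 0, 0, 0, 0, 0, 1],
  ],
)

```text
clock: 21.02
tool_pos: [0.4304, -0.229, 0.1416]
tcp_rot: [[0.001, 1.0, 0.001], [1.0, -0.001, -0.0], [-0.0, 0.001, -1.0]]
ft_force: [-0.4, 0.3, -0.5]
grip_width: 0.0852
grasp_force: 0.0
```

```bash
python3 - <<'E'
from h import *
S=bot.snapshot('scene');s=bot.state();print(s['tool_pos'],s['ft_force'],s['grip_width'])
b=cv2.resize(S['color'][100:220,220:340],(600,600),interpolation=cv2.INTER_CUBIC)
cv2.imwrite('pics/p7.png',np.clip(b[:,:,::-1]*1.8,0,255).astype(np.uint8))
print([((proj(S,x)-[220,100])*5).round() for x in((.4275,-.2295,.078),(.4275,-.2295,.0),(.627,-.256,.082))])
E
```

```text
[ 0.43081379 -0.22895674  0.14150722] [ 0.36263909 -0.4526035  -0.99450342] 0.08556441595171614
[array([438., 189.]), array([442., 264.]), array([136., 287.])]
```

View pics/p7.png

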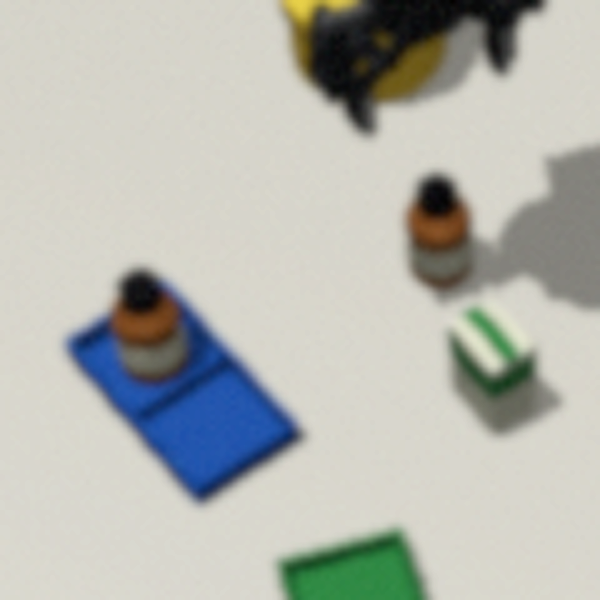

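Emit:
drive_tool(
  deltas=[
    [0, 0, 45, 0, 0, 0, 1],
    [0, 0, 40, 0, 0, 0, 1],
    [0, 0, 20, 0, 0, 0, 1],
    [0, 0, 10, 0, 0, 0, 1],
    [0, 0, 0, 0, 0, 0, 1],
  ],
)

```text
clock: 21.7
tool_pos: [0.4305, -0.2286, 0.0259]
tcp_rot: [[-0.0, 1.0, -0.001], [1.0, 0.0, 0.001], [0.001, -0.001, -1.0]]
ft_force: [-0.1, 0.4, -1.0]
grip_width: 0.0852
grasp_force: 0.0
```

Emit:
drive_tool(
  deltas=[
    [0, 0, 0, 0, 0, 0, 0.45],
    [0, 0, 0, 0, 0, 0, 0.45],
    [0, 0, 0, 0, 0, 0, 0.45],
    [0, 0, 0, 0, 0, 0, 0.45],
    [0, 0, 0, 0, 0, 0, 0.45],
  ],
)

```text
clock: 22.32
tool_pos: [0.4305, -0.2292, 0.0274]
tcp_rot: [[0.0, 1.0, 0.001], [1.0, -0.0, -0.001], [-0.001, 0.001, -1.0]]
ft_force: [-1.6, -0.4, 5.8]
grip_width: 0.0419
grasp_force: 40.1
```

Emit:
drive_tool(
  deltas=[
    [0, 0, -15, 0, 0, 0, 0],
    [0, 0, -45, 0, 0, 0, 0],
    [0, 0, -45, 0, 0, 0, 0],
    [0, 20, -10, 0, 0, 0, 0],
    [10, 40, 0, 0, 0, 0, 0],
  ],
)

```text
clock: 22.95
tool_pos: [0.491, -0.2196, 0.1442]
tcp_rot: [[0.002, 1.0, 0.004], [1.0, -0.002, -0.002], [-0.002, 0.004, -1.0]]
ft_force: [-0.3, -1.0, -1.7]
grip_width: 0.0417
grasp_force: 40.9
```

Emit:
drive_tool(
  deltas=[
    [12, 40, 0, 0, 0, 0, 0],
    [12, 40, 0, 0, 0, 0, 0],
    [12, 32, 0, 0, 0, 0, 0],
    [0, 14, 0, 0, 0, 0, 0],
    [0, 0, 0, 0, 0, 0, 0],
  ],
)

```text
clock: 23.58
tool_pos: [0.6165, -0.1824, 0.1413]
tcp_rot: [[-0.001, 1.0, -0.0], [1.0, 0.001, 0.0], [0.0, -0.0, -1.0]]
ft_force: [-0.3, -0.7, -0.6]
grip_width: 0.042
grasp_force: 40.9
```

Emit:
drive_tool(
  deltas=[
    [0, 0, 40, 0, 0, 0, 0],
    [0, 0, 35, 0, 0, 0, 0],
    [0, 0, 20, 0, 0, 0, 0],
    [0, 0, 10, 0, 0, 0, 0],
    [0, 0, 0, 0, 0, 0, 0],
  ],
)

```text
clock: 24.2
tool_pos: [0.6162, -0.1829, 0.0367]
tcp_rot: [[0.0, 1.0, 0.0], [1.0, -0.0, -0.0], [-0.0, 0.0, -1.0]]
ft_force: [0.1, -0.4, -0.9]
grip_width: 0.0419
grasp_force: 40.9
```

Emit:
drive_tool(
  deltas=[
    [0, 0, 3, 0, 0, 0, 0],
    [0, 0, 2, 0, 0, 0, 0],
    [0, 0, 1, 0, 0, 0, 0],
    [0, 0, 0, 0, 0, 0, 0],
  ],
)

```text
clock: 24.7
tool_pos: [0.6166, -0.1829, 0.0315]
tcp_rot: [[0.0, 1.0, 0.001], [1.0, -0.0, -0.001], [-0.001, 0.001, -1.0]]
ft_force: [-2.3, 0.6, 6.1]
grip_width: 0.0417
grasp_force: 41.5
```

Emit:
drive_tool(
  deltas=[
    [0, 0, -1, 0, 0, 0, 0.6],
    [0, 0, 0, 0, 0, 0, 0.7],
    [0, 0, -4, 0, 0, 0, 0.7],
    [0, 0, -8, 0, 0, 0, 0.9],
    [0, 0, 0, 0, 0, 0, 1],
  ],
)

```text
clock: 25.32
tool_pos: [0.6168, -0.1829, 0.0445]
tcp_rot: [[-0.0, 1.0, 0.002], [1.0, 0.0, -0.001], [-0.001, 0.002, -1.0]]
ft_force: [0.6, -0.7, 0.1]
grip_width: 0.0851
grasp_force: 0.0
```

Emit:
drive_tool(
  deltas=[
    [0, 0, -30, 0, 0, 0, 1],
    [0, 0, -40, 0, 0, 0, 1],
    [0, 0, -30, 0, 0, 0, 1],
    [6, -20, 0, 0, 0, 0, 1],
    [15, -40, 0, 0, 0, 0, 1],
  ],
)

```text
clock: 25.95
tool_pos: [0.556, -0.1618, 0.1434]
tcp_rot: [[0.0, 1.0, 0.001], [1.0, -0.0, -0.0], [-0.0, 0.001, -1.0]]
ft_force: [-0.1, -0.8, 0.2]
grip_width: 0.0856
grasp_force: 0.0
```

Emit:
drive_tool(
  deltas=[
    [20, -45, 0, 0, 0, 0, 1],
    [20, -35, 0, 0, 0, 0, 1],
    [5, -20, 0, 0, 0, 0, 1],
    [0, 0, 0, 0, 0, -0.1, 1],
    [0, 0, 0, 0, 0, 0, 1],
  ],
)

```text
clock: 26.58
tool_pos: [0.4561, -0.1167, 0.1435]
tcp_rot: [[-0.099, 0.995, 0.001], [0.995, 0.099, -0.0], [-0.0, 0.001, -1.0]]
ft_force: [-0.5, -0.8, 0.2]
grip_width: 0.0851
grasp_force: 0.0
```

```bash
python3 - <<'E'
from h import *
S=bot.snapshot('scene');s=bot.state();print(s['tool_pos'],s['ft_force'],s['grip_width'])
b=cv2.resize(S['color'][110:210,230:340],(660,600),interpolation=cv2.INTER_CUBIC)
from scipy.spatial.transform import Rotation as R
for a in(0,6,12):
  M=R.from_euler('z',a,degrees=True).as_matrix()
  P=[((proj(S,np.array([.457,-.117,.072])+M@[x*.017,y*.023,0])-[230,110])*6) for x,y in((1,1),(1,-1),(-1,-1),(-1,1))]
  cv2.polylines(b,[np.int32(np.round(P))],True,((255,0,0),(0,0,255),(255,0,255))[a//6],1)
cv2.imwrite('pics/p8.png',np.clip(b[:,:,::-1]*1.4,0,255).astype(np.uint8))
E
```

```text
[ 0.45618729 -0.11674289  0.14337478] [-0.12891531 -0.2065448  -0.4306921 ] 0.08512123193280387
```

View pics/p8.png

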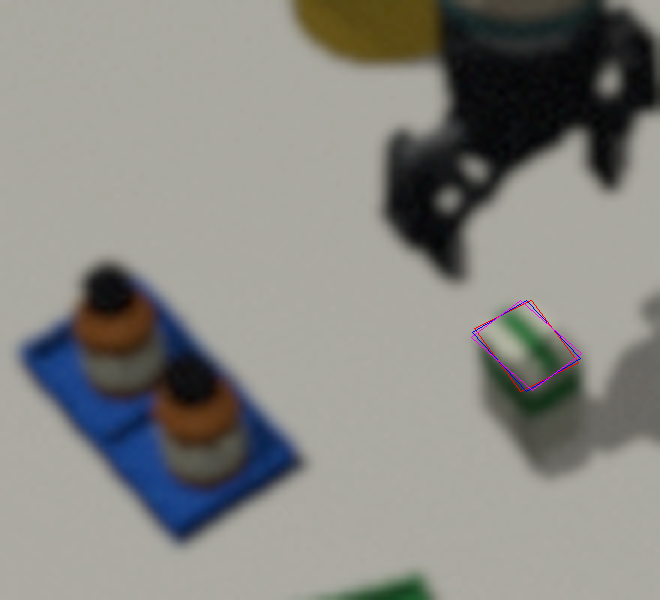

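Emit:
drive_tool(
  deltas=[
    [0, 0, 45, 0, 0, 0, 1],
    [0, 0, 35, 0, 0, 0, 1],
    [0, 0, 20, 0, 0, 0, 1],
    [0, 0, 10, 0, 0, 0, 1],
    [0, 0, 0, 0, 0, 0, 1],
  ],
)

```text
clock: 27.25
tool_pos: [0.456, -0.1167, 0.033]
tcp_rot: [[-0.099, 0.995, -0.001], [0.995, 0.099, 0.0], [0.0, -0.001, -1.0]]
ft_force: [0.0, -0.3, 0.1]
grip_width: 0.0855
grasp_force: 0.0
```

Emit:
drive_tool(
  deltas=[
    [0, 0, 0, 0, 0, 0, 0.33],
    [0, 0, 0, 0, 0, 0, 0.33],
    [0, 0, 0, 0, 0, 0, 0.33],
    [0, 0, 0, 0, 0, 0, 0.33],
    [0, 0, 0, 0, 0, 0, 0.33],
  ],
)

```text
clock: 27.88
tool_pos: [0.4563, -0.1169, 0.0339]
tcp_rot: [[-0.1, 0.995, 0.001], [0.995, 0.1, -0.0], [-0.0, 0.001, -1.0]]
ft_force: [-2.8, -0.5, 6.1]
grip_width: 0.0339
grasp_force: 41.0
```

Emit:
drive_tool(
  deltas=[
    [0, 0, -15, 0, 0, 0, 0],
    [0, 0, -45, 0, 0, 0, 0],
    [0, 0, -45, 0, 0, 0, 0],
    [10, 20, 0, 0, 0, 0, 0],
    [17, 35, 0, 0, 0, 0, 0],
  ],
)

```text
clock: 28.5
tool_pos: [0.5089, -0.0845, 0.1401]
tcp_rot: [[-0.098, 0.995, 0.003], [0.995, 0.098, -0.001], [-0.001, 0.003, -1.0]]
ft_force: [0.3, -0.2, -0.7]
grip_width: 0.0335
grasp_force: 40.3
```

Emit:
drive_tool(
  deltas=[
    [20, 40, 0, 0, 0, 0, 0],
    [20, 40, 0, 0, 0, 0, 0],
    [8, 19, 0, 0, 0, 0, 0],
    [0, 0, 0, 0, 0, 0.17, 0],
    [0, 0, 0, 0, 0, 0.17, 0],
  ],
)

```text
clock: 29.12
tool_pos: [0.6021, -0.0264, 0.1386]
tcp_rot: [[0.243, 0.97, 0.0], [0.97, -0.243, 0.0], [0.0, 0.0, -1.0]]
ft_force: [-0.3, 0.2, -0.8]
grip_width: 0.0336
grasp_force: 40.2
```

Emit:
drive_tool(
  deltas=[
    [0, 0, 35, 0, 0, 0, 0],
    [0, 0, 35, 0, 0, 0, 0],
    [0, 0, 20, 0, 0, 0, 0],
    [0, 0, 5, 0, 0, 0, 0],
    [0, 0, 0, 0, 0, 0, 0],
  ],
)

```text
clock: 29.75
tool_pos: [0.6025, -0.0268, 0.0443]
tcp_rot: [[0.238, 0.971, 0.001], [0.971, -0.238, -0.0], [0.0, 0.001, -1.0]]
ft_force: [0.5, -0.8, -0.4]
grip_width: 0.0334
grasp_force: 40.3
```

```bash
python3 - <<'E'
from h import *
S=bot.snapshot('scene');s=bot.state();print(s['tool_pos'],s['ft_force'],s['grip_width'])
b=cv2.resize(S['color'][160:270,250:360],(600,600),interpolation=cv2.INTER_CUBIC)
cv2.imwrite('pics/p9.png',np.clip(b[:,:,::-1]*1.6,0,255).astype(np.uint8))
E
```

```text
[ 0.60276152 -0.02677993  0.04479871] [ 0.75350639  0.35378283 -0.2942403 ] 0.033609784685396965
```

View pics/p9.png

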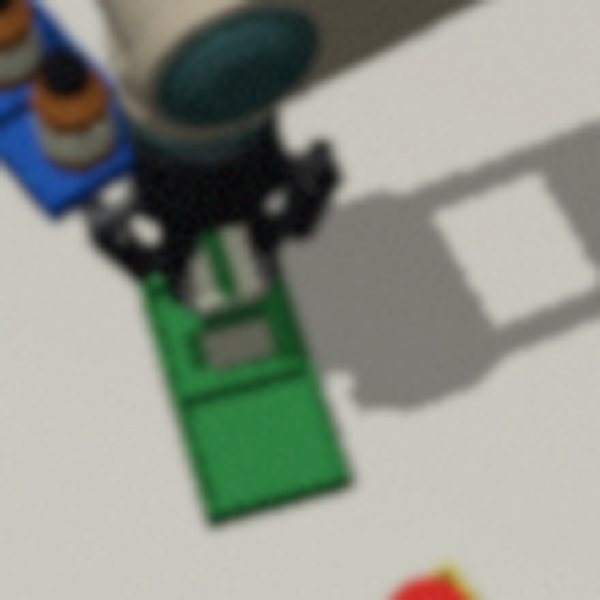

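Emit:
drive_tool(
  deltas=[
    [0, 0, 3, 0, 0, 0, 0],
    [0, 0, 2, 0, 0, 0, 0],
    [0, 0, 1, 0, 0, 0, 0],
    [0, 0, 1, 0, 0, 0, 0],
    [0, 0, 0, 0, 0, 0, 0],
  ],
)

```text
clock: 30.42
tool_pos: [0.6021, -0.0266, 0.0379]
tcp_rot: [[0.238, 0.971, 0.001], [0.971, -0.238, 0.0], [0.0, 0.001, -1.0]]
ft_force: [-4.1, 0.5, 9.2]
grip_width: 0.0334
grasp_force: 41.8
```

Emit:
drive_tool(
  deltas=[
    [0, 0, -1, 0, 0, 0, 0.5],
    [0, 0, 0, 0, 0, 0, 0.65],
    [0, 0, 0, 0, 0, 0, 0.8],
    [0, 0, 0, 0, 0, 0, 1],
    [0, 0, 0, 0, 0, 0, 1],
  ],
)

```text
clock: 31.05
tool_pos: [0.6018, -0.0267, 0.0371]
tcp_rot: [[0.238, 0.971, -0.0], [0.971, -0.238, 0.0], [0.0, -0.0, -1.0]]
ft_force: [-0.7, 0.9, 0.0]
grip_width: 0.0852
grasp_force: 0.0
```

Emit:
drive_tool(
  deltas=[
    [0, 0, -20, 0, 0, 0, 1],
    [0, 0, -40, 0, 0, 0, 1],
    [0, 0, -45, 0, 0, 0, 1],
    [0, 0, -20, 0, 0, 0, 1],
    [0, -30, 0, 0, 0, 0, 1],
  ],
)

```text
clock: 31.68
tool_pos: [0.5743, -0.0199, 0.1662]
tcp_rot: [[0.238, 0.971, 0.006], [0.971, -0.238, -0.001], [0.001, 0.006, -1.0]]
ft_force: [0.1, 0.7, -0.1]
grip_width: 0.0854
grasp_force: 0.0
```

Emit:
drive_tool(
  deltas=[
    [0, -50, 0, 0, 0, 0, 1],
    [0, -50, 0, 0, 0, 0, 1],
    [0, -20, 0, 0, 0, 0, 1],
    [0, 0, 0, 0, 0, 0, 1],
    [0, 0, 0, 0, 0, 0, 1],
  ],
)

```text
clock: 32.3
tool_pos: [0.457, 0.0088, 0.1632]
tcp_rot: [[0.238, 0.971, 0.002], [0.971, -0.238, -0.0], [0.0, 0.002, -1.0]]
ft_force: [0.5, 0.3, -0.1]
grip_width: 0.0853
grasp_force: 0.0
```

```bash
python3 - <<'E'
from h import *
S=bot.snapshot('scene');s=bot.state();print(s['tool_pos'],s['ft_force'],s['grip_width'])
b=cv2.resize(S['color'][120:330,220:420],(571,600),interpolation=cv2.INTER_CUBIC)
cv2.imwrite('pics/p10.png',np.clip(b[:,:,::-1]*1.6,0,255).astype(np.uint8))
E
```

```text
[0.45696524 0.00872259 0.16283072] [-0.71899614 -0.38108656  0.98940999] 0.08549837318489115
```

View pics/p10.png

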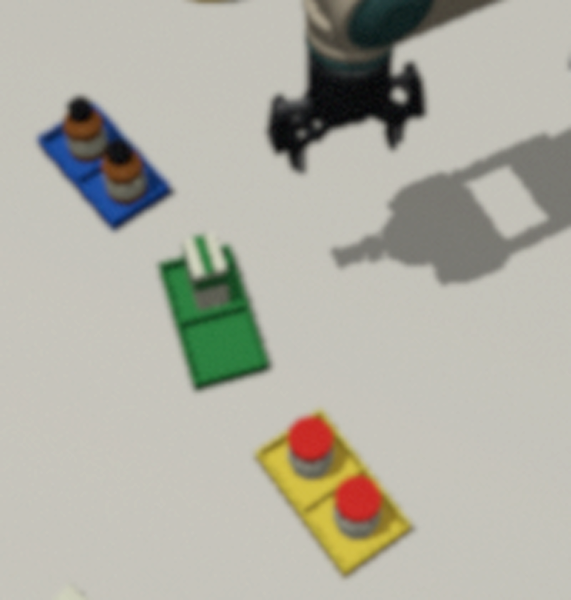

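All five items stand upright in their bays (kit at (207,272), bottles at (85,130) and (124,172), pots at (312,447) and (358,507)). The gripper is clear of everything.

```bash
python3 -c "
from rig import bot
print(bot.job_done())"
```

```text
the job is handed in; nothing more can be done
None
```

The job is handed in at about 32 s of the 122 s limit: in the last picture both pots stand in the yellow tray, both bottles in the blue and the kit box in the green, one to a bay and sorted in that order; bottle 1 needed a second, lower grip, and the hand-in gave no verdict.

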